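# Hold the hidden bolt head behind the bracket

### The arm

A 6-joint arm with a two-finger parallel gripper is mounted at the origin on the work surface. World frame = base frame: x ahead of the robot, y to its left, z up, the work surface at z = 0. Lengths are in m, angles in rad, forces in N, time in s.
With the tool pointing down it reaches from about 0.325 to 0.9 m from the base axis. Payload 3.5 kg.
Tool frame: the origin (TCP) lies at the centre of the arm's flange, where the gripper is bolted on; the fingertips stand bot.tip_extent ahead of it and the grasp point (between the pads) lies 155 mm ahead of it (bot.tip_extent is the distance from the TCP to the fingertips, in m); z points along the fingers, y is the direction in which the jaws open and shut (so a half turn about z gives the same grasp; the last joint's range is limited). The gripper opens to 85 mm and grips with 20 to 120 N. Pads are 22 mm wide; open, the fingers measure 114 mm over their backs; the gripper's body (76 mm by 85 mm) begins 54 mm behind the grasp point. The pads swing forward as they close: fully open they stand 13 mm farther back than shut.
Start: joints at [1.193, 0.276, -0.026, 1.268, 0, 1.467], TCP at [0.17, 0.602, 0.405] pointing down, gripper open.
Joint ranges: [-3.12, 3.12], [-0.85, 1.88], [-1.08, 1.24], [-1.95, 2.15], [-1.57, 1.53], [-3.14, 3.14]. Speed limits (rad/s): [2.57, 2.57, 3.14, 3.14, 3.14, 3.14].

### API

Orientations are given as a rotation vector (axis times angle).
In Python, from plant import bot gives the robot as it stands.
- The arm moves only by the shell command python3 -m crank 'ROWS'. ROWS is a JSON object of lists of equal length, an entry for each row: "xyz": the shift along the tool's x, y, z in cm, a list of three; "twist": the turn about the tool's z in rad; "fingers": the finger opening in cm, from 0 to 8.54. A call has 1 to 20 rows; each row is the pose to reach, as a shift and turn from the pose commanded when the call began, along the tool's axes at that moment; what a row does not reach only later rows make up. A row lasts 1/12 s, in which the tool goes at most 41.7 mm and 7.16 degrees, less where a joint would pass 70% of its speed; a pose out of reach is approached as far as the arm can. A call with a gripper value outside its range is refused whole. The fingers move at their own pace and stop on an object; the grip force is fixed at half the most. Time passes only in rows, so rows that repeat a pose let the fingers close. It gives the time, the measured TCP pose, the force and the opening at its end, in the units of the state.
- bot.read_state(): the state, without advancing time (a new reading comes with each control period).
- bot.grab_frame(name): name is "scene" or "top"; returns a dict with "image" (420x560x3 uint8, blue, green, red), "vertical_fov" (degrees; the focal length in pixels is half the picture's height over the tangent of half this angle, whatever the lens; pixels are square), "cx", "cy" (the principal point, pixels), "k1" (the pictures are not rectified: a ray, as slopes to the right and down, at radius r is drawn at 1 + k1 r^2 times it, then the intrinsics apply), "R" (3x3) and "t" (3): a world point X has camera coordinates R X + t. Camera axes: x right, y down, z forward; pixel columns grow to the right and rows downward; lengths in m; the calibration is good to about 2 mm. A picture is of the moment at which its call begins. There is no depth.
- bot.finish_job(): hands the job in, once; it reports no verdict.
The state is a dict: "clock": time; "joint_pos": joint angles; "joint_velocities": joint speeds; "tau": joint torques, N m; "tool_pos": TCP position; "tool_rot": TCP orientation; "ft_force": force on the tool from outside, world axes, zero at the start; "ft_torque": the same for the moment, N m; "gripper_width": finger opening in m.
Only numpy, scipy, OpenCV 4.12 (cv2) and the standard library are available. Lean on these libraries where they do the work, as an engineer would, in place of code of your own. Each camera call takes 0.05 s, during which the arm holds its last target.

### The job

Lift the loose cover plate off the mount and lay it flat in the steel tray. Then reach down into the narrow gap behind the bracket, grip the bolt head firmly between the fingers and hold it, so that the bolt stops being turned by the sagging spanner on its nut; finish while still gripping and holding the bolt head. Do not touch the spanner, and do not knock over the two bottles.

Things in the scene. Friction and masses are not known exactly. Their poses are not given: they have to be found in the camera images.
- mount: Fixed mount: base 160x130x10 mm with two upright steel plates along its y, each 8 mm thick, 90 wide, tops at z 120: solid bracket on the -x side, support plate (58x44 window) on the +x side. The 44 mm gap between them is open above and at its ends. Origin on the bench below the bolt head's centre, midway between the plates; x along the bolt, from bracket to support plate; z up; yaw within 0.3 rad.
- bolt_head: Steel hexagonal bolt head in the gap, under the cover at first: 24 mm across flats, 27.7 across corners, 16 thick. Origin at its centre, 94 mm above the bench, 26 below the plates' tops, midway between them (14 mm free on each side along the bolt). x = bolt axis, level, same as the mount's x. Two of its flats lie at its own y = +-12 mm, upright when joint bolt is 0. It turns with joint bolt.
- bolt (a joint): Turn of head, shank, nut and spanner together about the mount's x (rad, right-handed: positive lifts the spanner handle, 0 = handle level). Starts at 0.1 to 0.4. The spanner's weight turns it down at about 0.01 rad/s against very stiff drag, so it hardly yields to a push; about 0.25 N m on the head holds it still. Its stop at -0.62 is not reached in the time.
- spanner: Dark steel spanner on the backing nut, on the robot's side of the bracket, 56 to 70 mm from the bolt head's centre along the mount's -x. Handle 16 mm high, reaching 142 mm from the bolt's axis to the mount's +y. Origin at the bolt head's centre, axes as bolt_head. Not to be touched.
- cover_grip (a point): Point on the handle of the loose aluminium cover plate, 34 mm above the plate's underside. Plate 90x70x6 mm (x, y, z), 0.16 to 0.28 kg, lying across the tops of bracket and support plate over the bolt head, its x along the mount's x within 0.15 rad. Handle: upright block in the plate's middle, 50 mm long in x, 18 wide in y, from 6 to 48 mm above the underside. z up.
- cover: The same cover plate; origin at the centre of its underside.
- tray_in (a point): Centre of the inner floor (4 mm above the bench) of an open steel tray fixed to the bench: 190x170 mm outside (x, y), walls 4 mm thick and 26 high. It stands left or right of the mount; a glove carton 75 mm high stands on the other side.
- bottle_a: Clear glass bottle with a blue cap, radius 36 mm, 160 mm high, standing beyond the mount; origin under its centre, z up.
- bottle_b: Amber glass bottle of the same size, standing beyond the mount; origin under its centre, z up.
Things that resemble listed ones, but are neither listed nor needed, are in the scene too. What is shaped like the cover but red is not meant.

How it is judged:
By the outcome, as a careful person would: the job done as asked, in the order asked, and still so for the second after the job is handed in, while the arm keeps its last pose, push and grip.
It also fails if it takes over 51 s, if anything falls off the work surface, if the arm or the gripper's body presses on something with over 40 N, if the wrist force passes 120 N, or if a joint passes its speed limit or range.

## Working session

There is one attempt and no reset: what is moved stays moved. The work goes in short steps, Python scripts to look and compute and a shell command to move; the robot and the scene stay as the last step left them, time stands still between calls to the robot, and variables do not carry over. Pictures are saved under pics/ and viewed, and the job is handed in when it is done.

```bash
ls; mkdir -p pics
python3 - <<'E'
from plant import bot
import cv2, numpy as np
s=bot.read_state(); print({k:np.round(v,4) for k,v in s.items()}, bot.tip_extent)
for n in ("scene","top"):
    f=bot.grab_frame(n); cv2.imwrite(f"pics/{n}0.png",f["image"]); print(n,{k:np.round(v,4).tolist() for k,v in f.items() if k!="image"})
E
```

```text
pics
{'clock': np.float64(0.0), 'joint_pos': array([ 1.1926,  0.2772, -0.0279,  1.268 , -0.    ,  1.4674]), 'joint_velocities': array([-0.0005, -0.001 ,  0.0007,  0.001 ,  0.0015,  0.0002]), 'tau': array([ 7.00000e-04, -4.45509e+01,  2.95202e+01,  1.63000e-02,
       -1.00000e-04, -0.00000e+00]), 'tool_pos': array([0.1695, 0.6012, 0.4035]), 'tool_rot': array([-0.4303, -3.1114,  0.0035]), 'ft_force': array([-0.4263,  0.5187, -0.0761]), 'ft_torque': array([-0.0399,  0.0106, -0.0047]), 'gripper_width': np.float64(0.0856)} 0.1734
scene {'vertical_fov': 44.167, 'cx': 270.7628, 'cy': 210.1317, 'k1': -0.1273, 'R': [[0.6023, 0.7982, 0.0058], [0.5851, -0.4365, -0.6834], [-0.543, 0.4151, -0.73]], 't': [-0.3493, -0.239, 1.6242]}
top {'vertical_fov': 43.3766, 'cx': 280.6513, 'cy': 209.2656, 'k1': -0.2028, 'R': [[0.0029, -0.9996, 0.0297], [-0.9988, -0.0044, -0.049], [0.0491, -0.0296, -0.9984]], 't': [-0.0125, 0.5528, 1.2463]}
```

View pics/scene0.png

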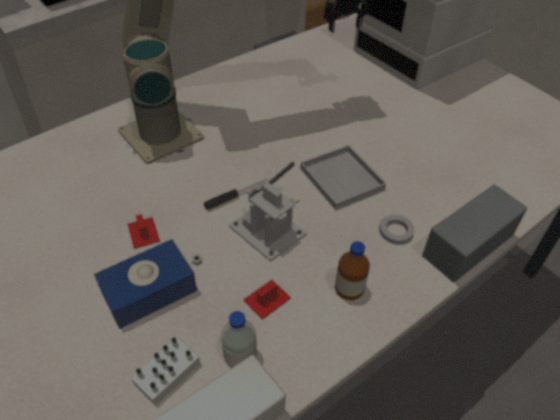

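View pics/top0.png

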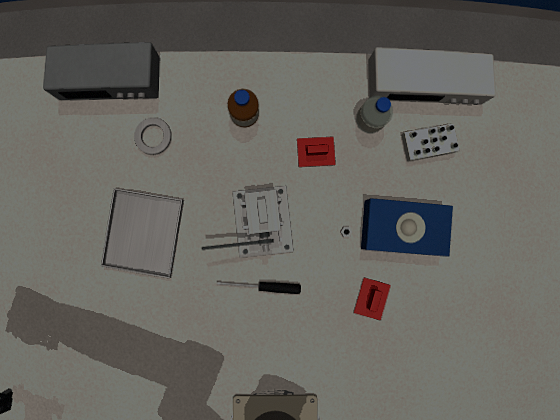

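Scene view: mount with the cover on it at about (270,215), tray (343,177). Top view: mount (262,220), tray (143,233), glove carton (405,227), amber bottle (243,107), clear bottle (374,113). Next I'll take close crops of the mount.

Run:
```python
import cv2,numpy as np
def crop(n,x0,y0,w,h,s,o):
    im=cv2.imread(f"pics/{n}0.png")[y0:y0+h,x0:x0+w]
    im=cv2.resize(im,None,fx=s,fy=s,interpolation=cv2.INTER_CUBIC)
    im=cv2.convertScaleAbs(im,alpha=1.5)
    for i in range(0,w,10): cv2.putText(im,str(x0+i),(i*s,8),0,.3,(0,255,0)) if i%20==0 else 0; cv2.line(im,(i*s,10),(i*s,14),(0,255,0))
    for i in range(0,h,10): cv2.putText(im,str(y0+i),(0,i*s+4),0,.3,(0,255,0))
    cv2.imwrite(f"pics/{o}.png",im)
crop("top",195,172,110,90,7,"ctop"); crop("scene",200,160,120,100,6,"csc")
```

```text
(no output)
```

View pics/ctop.png

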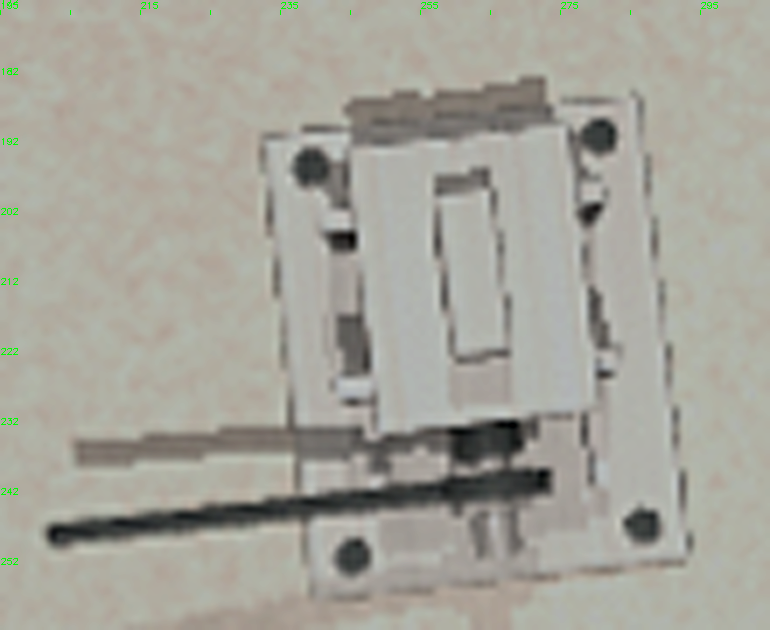

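View pics/csc.png

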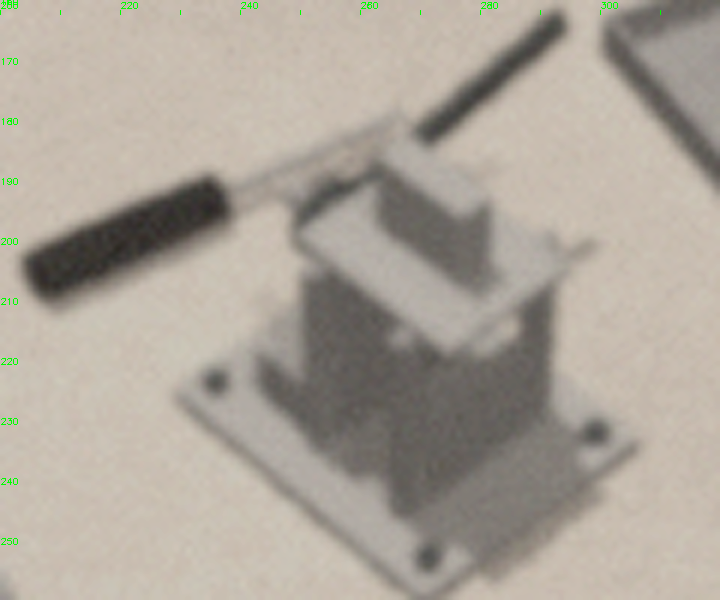

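The top crop shows the base corners at (233,191), (286,186.5), (293,251.5), (239.5,256.5), the plate corners at (245.5,192.5), (276.5,189), (279,230), (249,233.5), and the handle top at (257.5,198), (265,197.5), (267.5,222), (260,223).

```bash
cat > h.py <<'E'
import numpy as np, cv2
def K(f):
    fl=210/np.tan(np.radians(f["vertical_fov"])/2); return np.array([[fl,0,f["cx"]],[0,fl,f["cy"]],[0,0,1.]])
def D(f): return np.array([f["k1"],0,0,0,0.])
def ray(f,uv):
    p=cv2.undistortPoints(np.array(uv,float).reshape(-1,1,2),K(f),D(f),criteria=(3,50,1e-10))[:,0] if 0 else cv2.undistortPoints(np.array(uv,float).reshape(-1,1,2),K(f),D(f))[:,0]
    d=np.c_[p,np.ones(len(p))]@np.array(f["R"]); c=-np.array(f["R"]).T@np.array(f["t"]); return c,d
def onz(f,uv,z):
    c,d=ray(f,uv); return c+d*((z-c[2])/d[:,2])[:,None]
def tri(f1,u1,f2,u2):
    out=[]
    for a,b in zip(np.atleast_2d(u1),np.atleast_2d(u2)):
        A=[];B=[]
        for f,u in ((f1,a),(f2,b)):
            c,d=ray(f,u); d=d[0]/np.linalg.norm(d[0]); P=np.eye(3)-np.outer(d,d); A.append(P);B.append(P@c)
        out.append(np.linalg.lstsq(np.vstack(A),np.hstack(B),rcond=None)[0])
    return np.array(out)
def proj(f,X):
    return cv2.projectPoints(np.atleast_2d(np.array(X,float)),cv2.Rodrigues(np.array(f["R"]))[0],np.array(f["t"]),K(f),D(f))[0][:,0]
E
cat > meas0.py <<'E'
from plant import bot
from h import *
f=bot.grab_frame("top"); g=bot.grab_frame("scene")
def rect(name,f,uv,z):
    P=onz(f,uv,z); c=P.mean(0); e=[np.linalg.norm(P[(i+1)%4]-P[i]) for i in range(4)]
    d=(P[0]-P[3]+P[1]-P[2]); print(name,np.round(c,4),"yaw",round(float(np.arctan2(d[1],d[0])),4),np.round(e,4)); return c
rect("base",f,[(233,191),(286,186.5),(293,251.5),(239.5,256.5)],.010)
rect("plate",f,[(245.5,192.5),(276.5,189),(279,230),(249,233.5)],.126)
rect("handle",f,[(257.5,198),(265,197.5),(267.5,222),(260,223)],.168)
rect("bolts",f,[(239.5,195.5),(280.5,191.2),(287,246.8),(245.5,251.3)],.012)
# bolts in scene: 
P=onz(g,[(234.5,223),(269.5,252),(297.5,231.5)],.012);print("scene base holes",np.round(P,4))
print(np.round(onz(f,[(239.5,195.5),(280.5,191.2),(287,246.8),(245.5,251.3)],.012),4))
# tray
hsv=f["image"]
E
python3 meas0.py
```

```text
base [0.524  0.0318 0.01  ] yaw 0.1073 [0.1275 0.1566 0.1282 0.1574]
plate [0.5429 0.0323 0.126 ] yaw 0.0775 [0.0679 0.0894 0.0655 0.0894]
handle [0.5433 0.0321 0.168 ] yaw 0.1051 [0.0157 0.0516 0.0158 0.0526]
bolts [0.5243 0.0312 0.012 ] yaw 0.1159 [0.0986 0.1338 0.0995 0.1339]
scene base holes [[ 0.4592 -0.028   0.012 ]
 [ 0.5914 -0.0127  0.012 ]
 [ 0.5807  0.0857  0.012 ]]
[[ 0.5854  0.088   0.012 ]
 [ 0.5962 -0.01    0.012 ]
 [ 0.4634 -0.0259  0.012 ]
 [ 0.4523  0.0729  0.012 ]]
```

Run:
```python
import cv2
im=cv2.imread("pics/top0.png")[175:290,90:200]
im=cv2.convertScaleAbs(cv2.resize(im,None,fx=5,fy=5,interpolation=cv2.INTER_CUBIC),alpha=1.5)
for i in range(0,110,10): cv2.putText(im,str(90+i),(i*5,8),0,.3,(0,200,0))
for i in range(0,115,10): cv2.putText(im,str(175+i),(0,i*5+4),0,.3,(0,200,0))
cv2.imwrite("pics/tray.png",im)
im=cv2.imread("pics/scene0.png")[130:220,290:400]
im=cv2.convertScaleAbs(cv2.resize(im,None,fx=5,fy=5,interpolation=cv2.INTER_CUBIC),alpha=1.5)
for i in range(0,110,10): cv2.putText(im,str(290+i),(i*5,8),0,.3,(0,200,0))
for i in range(0,90,10): cv2.putText(im,str(130+i),(0,i*5+4),0,.3,(0,200,0))
cv2.imwrite("pics/tray_s.png",im)
```

```text
(no output)
```

View pics/tray.png

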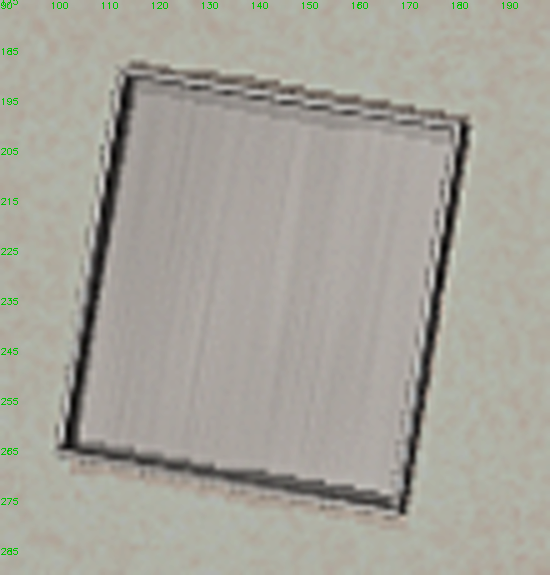

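View pics/tray_s.png

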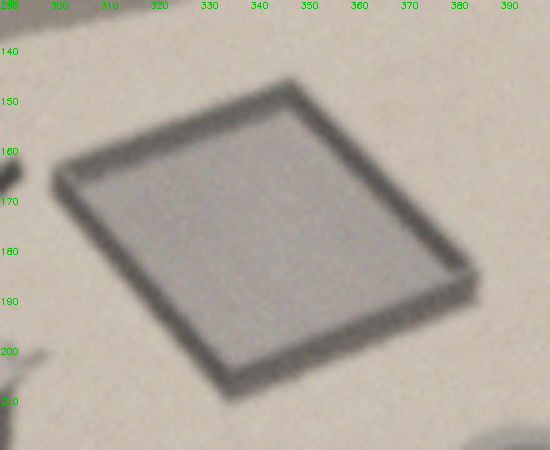

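```bash
cat >> meas0.py <<'E'
print("---")
rect("tray top",f,[(113.5,188.5),(181.5,199),(169,277),(100,264.5)],.026)
rect("tray scene",g,[(347,146),(382.5,184.5),(334,207),(299.5,164.5)],.026)
rect("handle scene",g,[(269,183.0),(281.5,193),(276,197.5),(263,187)],.168)
print(np.round(tri(f,[(262.5,210.1)],g,[(272.4,190.1)]),4))
s=bot.read_state(); R=cv2.Rodrigues(s["tool_rot"])[0]; print(np.round(R,3),s["clock"],s["tool_pos"])
E
python3 meas0.py
```

```text
base [0.524  0.0318 0.01  ] yaw 0.1073 [0.1275 0.1566 0.1282 0.1574]
plate [0.5429 0.0323 0.126 ] yaw 0.0775 [0.0679 0.0894 0.0655 0.0894]
handle [0.5433 0.0321 0.168 ] yaw 0.1051 [0.0157 0.0516 0.0158 0.0526]
bolts [0.5243 0.0312 0.012 ] yaw 0.1159 [0.0986 0.1338 0.0995 0.1339]
scene base holes [[ 0.4592 -0.028   0.012 ]
 [ 0.5914 -0.0127  0.012 ]
 [ 0.5807  0.0857  0.012 ]]
[[ 0.5854  0.088   0.012 ]
 [ 0.5962 -0.01    0.012 ]
 [ 0.4634 -0.0259  0.012 ]
 [ 0.4523  0.0729  0.012 ]]
---
tray top [0.4962 0.3228 0.026 ] yaw -0.1605 [0.1677 0.1869 0.1706 0.1849]
tray scene [0.4975 0.3103 0.026 ] yaw 1.46 [0.1853 0.1682 0.189  0.1693]
handle scene [0.5458 0.0291 0.168 ] yaw 1.7354 [0.0446 0.0197 0.0462 0.0197]
[[0.5432 0.0318 0.1643]]
[[-0.962  0.271 -0.   ]
 [ 0.271  0.962 -0.001]
 [ 0.    -0.001 -1.   ]] 0.3 [0.16956288 0.60141872 0.40429531]
```

Run:
```python
import cv2
im=cv2.imread("pics/scene0.png")[175:230,240:310]
im=cv2.convertScaleAbs(cv2.resize(im,None,fx=10,fy=10,interpolation=cv2.INTER_CUBIC),alpha=1.6)
for i in range(0,70,5): cv2.putText(im,str(240+i),(i*10,8),0,.35,(0,200,0)); cv2.line(im,(i*10,10),(i*10,15),(0,200,0))
for i in range(0,55,5): cv2.putText(im,str(175+i),(0,i*10+4),0,.35,(0,200,0))
cv2.imwrite("pics/hs.png",im)
```

```text
(no output)
```

View pics/hs.png

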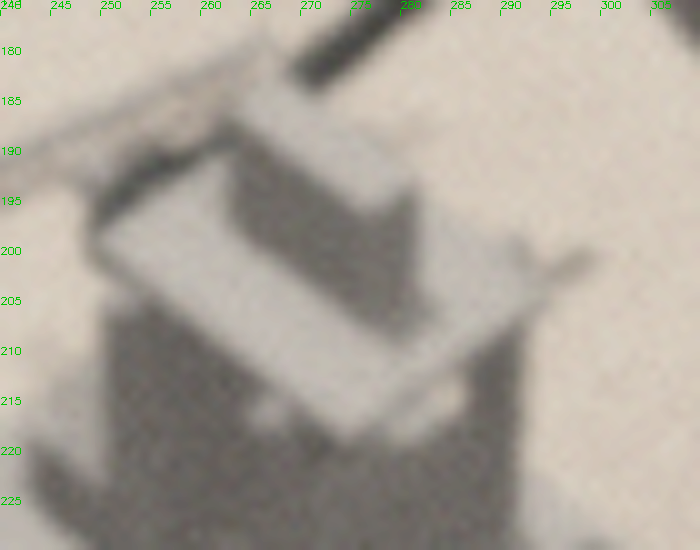

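Candidates for the cover:
- the grey handled plate on the mount, top view (262,211)
- a red look-alike, top view (316,151)
- a red look-alike, top view (372,298)
- the tray, which is a different thing, at (143,233)

I choose the grey plate lying across the mount. The close crop shows its upright handle, and the sizes match at about 90x67 and 52x16 mm. The grip point is near (0.544, 0.0315) with yaw 0.095. Now I'll move above it.

```bash
python3 -m crank '{"xyz":[[-51.5,-44.7,0],[-51.5,-44.7,0],[-51.5,-44.7,0],[-51.5,-44.7,0],[-51.5,-44.7,0],[-51.5,-44.7,0],[-51.5,-44.7,0],[-51.5,-44.7,0],[-51.5,-44.7,0],[-51.5,-44.7,0],[-51.5,-44.7,0],[-51.5,-44.7,0],[-51.5,-44.7,0],[-51.5,-44.7,0],[-51.5,-44.7,0],[-51.5,-44.7,0],[-51.5,-44.7,0],[-51.5,-44.7,0],[-51.5,-44.7,0],[-51.5,-44.7,0]],"twist":[-0.37,-0.37,-0.37,-0.37,-0.37,-0.37,-0.37,-0.37,-0.37,-0.37,-0.37,-0.37,-0.37,-0.37,-0.37,-0.37,-0.37,-0.37,-0.37,-0.37],"fingers":[8.5,8.5,8.5,8.5,8.5,8.5,8.5,8.5,8.5,8.5,8.5,8.5,8.5,8.5,8.5,8.5,8.5,8.5,8.5,8.5]}'
cat > tl.py <<'E'
from plant import bot
from h import *
import sys
def goal(x,y,z,yaw):   # yaw of tool-y from world y; prints rows shift in cm from measured pose
    s=bot.read_state(); R=cv2.Rodrigues(s["tool_rot"])[0]; p=s["tool_pos"]
    cy=np.arctan2(-R[0,1],R[1,1]); d=R.T@(np.array([x,y,z])-p)
    print("clock",s["clock"],"pos",np.round(p,4),"yaw",round(float(cy),4),"zax",np.round(R[:,2],4),"w",s["gripper_width"],"F",np.round(s["ft_force"],1),"->",np.round(d*100,2),"twist",round(float(cy-yaw),3))
if __name__=="__main__": goal(*map(float,sys.argv[1:5]))
E
python3 tl.py .544 .0315 .309 .095
```

```text
clock: 1.97
tool_pos: [0.5434, 0.032, 0.4045]
tool_rot: [0.15, -3.137, -0.001]
ft_force: [-0.1, 0.4, -0.3]
gripper_width: 0.0853
clock 1.9667 pos [0.5434 0.032  0.4045] yaw 0.0954 zax [-1.1e-03  6.0e-04 -1.0e+00] w 0.0853263168375686 F [-0.1  0.4 -0.3] -> [-0.06 -0.06  9.55] twist 0.0
```

```bash
python3 -m crank '{"xyz":[[0,0,4],[0,0,8],[0,0,9.5],[0,0,9.5],[0,0,9.5],[0,0,9.5],[0,0,9.5],[0,0,9.5],[0,0,9.5],[0,0,9.5],[0,0,9.5],[0,0,9.5],[0,0,9.5],[0,0,9.5]],"twist":[0,0,0,0,0,0,0,0,0,0,0,0,0,0],"fingers":[8.5,8.5,8.5,8.5,1.0,1.0,1.0,1.0,1.0,1.0,1.0,1.0,1.0,1.0]}'
```

```text
clock: 3.13
tool_pos: [0.5448, 0.0314, 0.3113]
tool_rot: [-0.149, 3.135, -0.001]
ft_force: [0.1, -0.6, 4.9]
gripper_width: 0.0173
```

```bash
python3 -m crank '{"xyz":[[0,0,-1.5],[0,0,-4],[0,0,-7],[0,0,-10],[0.2,3,-10],[0.5,6.5,-10],[0.7,10,-10],[1,13.5,-10],[1.3,17,-10],[1.5,20.5,-10],[1.7,24,-10],[2,27,-10],[2.1,28.9,-10],[2.1,28.9,-10],[2.1,28.9,-10]],"twist":[0,0,0,0,0,0.05,0.1,0.15,0.2,0.25,0.25,0.25,0.25,0.25,0.25],"fingers":[1,1,1,1,1,1,1,1,1,1,1,1,1,1,1]}'
python3 tl.py .497 .317 .193 -.16
python3 - <<'E'
from plant import bot
import cv2
for n in ("scene","top"): cv2.imwrite(f"pics/{n}1.png",bot.grab_frame(n)["image"])
E
```

```text
clock: 4.38
tool_pos: [0.495, 0.318, 0.4086]
tool_rot: [-0.24, -3.131, 0.002]
ft_force: [-0.7, -0.5, -2.7]
gripper_width: 0.0171
clock 4.3833 pos [0.495  0.318  0.4086] yaw -0.1528 zax [-0.0019 -0.0013 -1.    ] w 0.017127038047779278 F [-0.7 -0.5 -2.7] -> [-0.25 -0.04 21.56] twist 0.007
```

View pics/scene1.png

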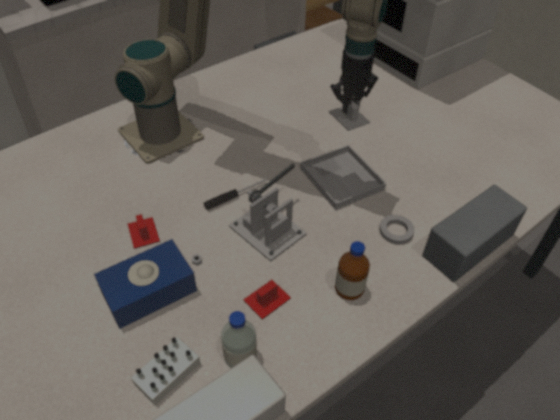

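View pics/top1.png

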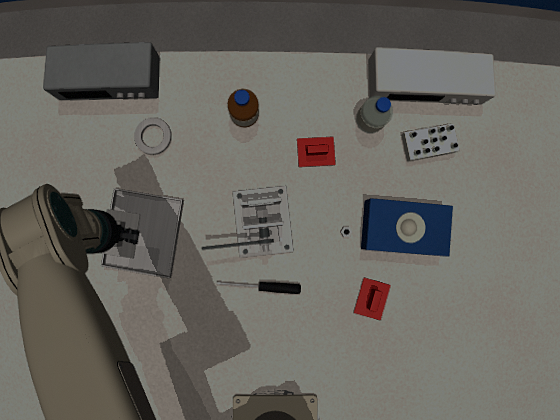

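The cover (scene view, 350,115) is held above the tray, and the bracket gap is open at about (270,215). Lowering now.

```bash
python3 -m crank '{"xyz":[[-0.2,0,4],[-0.2,0,8],[-0.2,0,12],[-0.2,0,16],[-0.2,0,19],[-0.2,0,20],[-0.2,0,20.5],[-0.2,0,20.8],[-0.2,0,20.8],[-0.2,0,20.8]],"twist":[0,0,0,0,0,0,0,0,0,0],"fingers":[1,1,1,1,1,1,1,1,1,1]}'; python3 tl.py .497 .317 .1953 -.16
```

```text
clock: 5.32
tool_pos: [0.499, 0.3174, 0.2041]
tool_rot: [0.243, 3.128, 0.004]
ft_force: [0.8, 1.2, -2.3]
gripper_width: 0.0169
clock 5.3167 pos [0.499  0.3174 0.2041] yaw -0.1551 zax [ 0.004   0.0019 -1.    ] w 0.016852809709782087 F [ 0.8  1.2 -2.3] -> [ 0.2  -0.08  0.88] twist 0.005
```

```bash
python3 -m crank '{"xyz":[[0.1,0,0.3],[0.1,0,0.5],[0.1,0,0.6],[0.1,0,0.6]],"twist":[0,0,0,0],"fingers":[1,1,1,1]}'; python3 tl.py .497 .317 .1953 -.16
```

```text
clock: 5.65
tool_pos: [0.4965, 0.3172, 0.1959]
tool_rot: [0.243, 3.132, 0.0]
ft_force: [-0.7, -0.2, -3.1]
gripper_width: 0.0164
clock 5.65 pos [0.4965 0.3172 0.1959] yaw -0.1546 zax [ 1.e-04  0.e+00 -1.e+00] w 0.016391988190987587 F [-0.7 -0.2 -3.1] -> [-0.05 -0.01  0.06] twist 0.005
```

```bash
python3 -m crank '{"xyz":[[0,0,0.1],[0,0,0.2],[0,0,0.2]],"twist":[0,0,0],"fingers":[1,1,1]}'
```

```text
clock: 5.9
tool_pos: [0.4966, 0.3173, 0.1953]
tool_rot: [0.242, 3.132, 0.0]
ft_force: [-3.1, -2.3, 7.3]
gripper_width: 0.0171
```

Contact with the tray floor, force changed from -3 to +7 N. Releasing and rising.

```bash
python3 -m crank '{"xyz":[[0,0,0],[0,0,0],[0,0,0],[0,0,0],[0,0,0],[0,0,-0.5],[0,0,-2],[0,0,-5],[0,0,-9],[0,0,-13],[0,0,-17],[0,0,-20.5],[0,0,-20.5]],"twist":[0,0,0,0,0,0,0,0,0,0,0,0,0],"fingers":[8.5,8.5,8.5,8.5,8.5,8.5,8.5,8.5,8.5,8.5,8.5,8.5,8.5]}'
python3 - <<'E'
from plant import bot
import cv2
for n,(x,y,w,h) in (("scene",(210,150,180,110)),("top",(95,170,205,110))):
    im=bot.grab_frame(n)["image"]; cv2.imwrite(f"pics/{n}2.png",im)
    s=4
    if n=="top":
        c=im[175:265,225:305]; s=7; x,y=225,175
    else: c=im[170:265,210:310]; s=6; x,y=210,170
    c=cv2.convertScaleAbs(cv2.resize(c,None,fx=s,fy=s,interpolation=cv2.INTER_CUBIC),alpha=1.5)
    for i in range(0,110,10): cv2.putText(c,str(x+i),(i*s,8),0,.3,(0,200,0)); cv2.putText(c,str(y+i),(0,i*s+4),0,.3,(0,200,0))
    cv2.imwrite(f"pics/c{n}2.png",c)
E
```

```text
clock: 6.98
tool_pos: [0.4988, 0.3183, 0.4084]
tool_rot: [0.242, 3.119, 0.013]
ft_force: [0.1, 1.0, 0.7]
gripper_width: 0.0851
```

View pics/scene2.png

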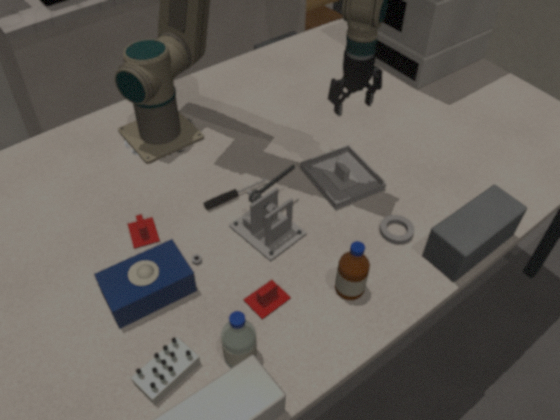

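View pics/ctop2.png

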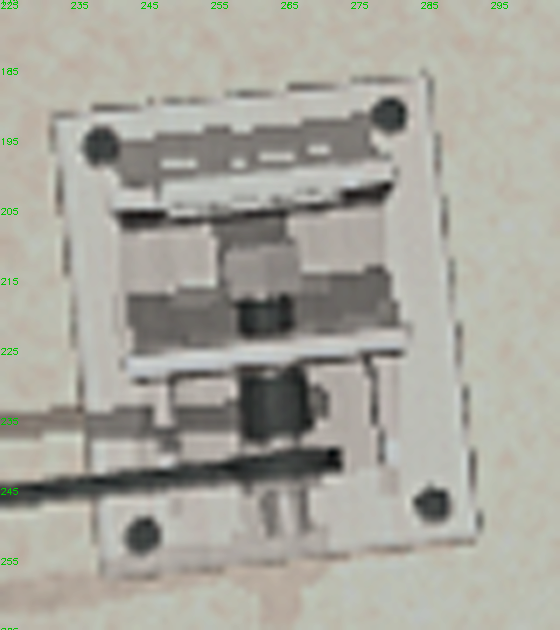

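View pics/cscene2.png

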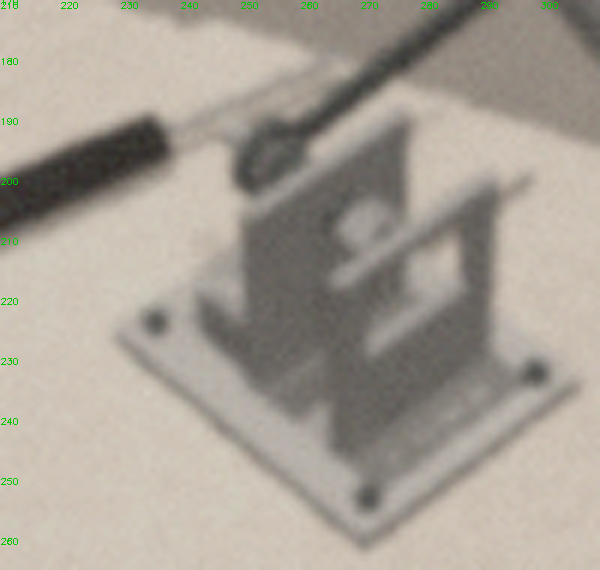

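The top crop shows the bracket top from (243,227.5) to (282,223.5), the support top from (241,204) to (281,199.5), and the bolt head as the light block (256–266, 209–218). The scene view shows the cover lying in the tray, handle at (342,171).

Run:
```python
import cv2
im=cv2.imread("pics/top2.png"); s=14
c=im[193:233,235:289]; c=cv2.convertScaleAbs(cv2.resize(c,None,fx=s,fy=s,interpolation=cv2.INTER_CUBIC),alpha=1.7)
for i in range(0,54,5):
    cv2.putText(c,str(235+i),(i*s,8),0,.35,(0,200,0)); cv2.line(c,(i*s+7,10),(i*s+7,16),(0,200,0)); 
    cv2.putText(c,str(193+i),(0,i*s+7),0,.35,(0,200,0))
cv2.imwrite("pics/head.png",c)
im=cv2.imread("pics/scene2.png"); s=8
c=im[140:215,292:390]; c=cv2.convertScaleAbs(cv2.resize(c,None,fx=s,fy=s,interpolation=cv2.INTER_CUBIC),alpha=1.7)
cv2.imwrite("pics/cov.png",c)
```

```text
(no output)
```

View pics/head.png

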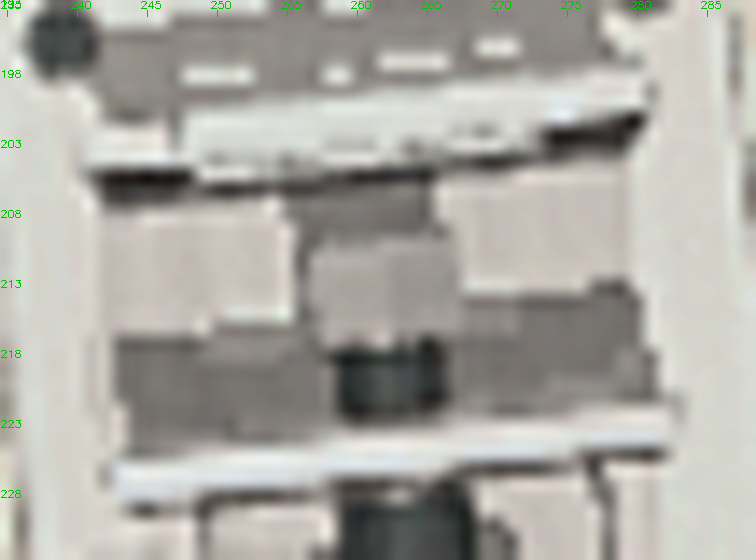

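View pics/cov.png

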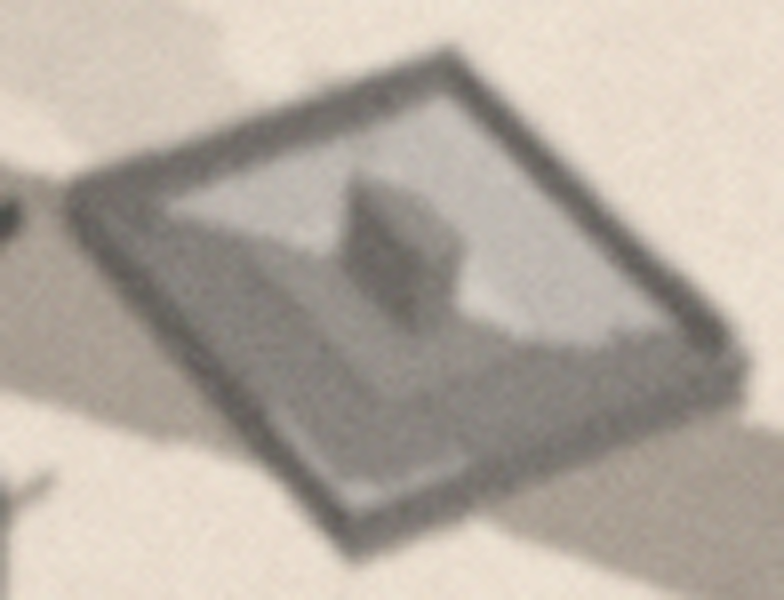

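```bash
cat > m2.py <<'E'
from plant import bot
from h import *
f=bot.grab_frame("top"); print("cam",-np.array(f["R"]).T@np.array(f["t"]))
b=onz(f,[(242.5,226.8),(282.4,223.2)],.12); s=onz(f,[(240.6,204.0),(280.8,199.8)],.12)
print("br",b.mean(0),np.linalg.norm(b[0]-b[1]),np.arctan2(*(-(b[0]-b[1])[[0]],(b[0]-b[1])[[1]])))
print("su",s.mean(0),np.linalg.norm(s[0]-s[1]),np.arctan2(*(-(s[0]-s[1])[[0]],(s[0]-s[1])[[1]])))
m=(b.mean(0)+s.mean(0))/2; print("mid",m, "sep",np.linalg.norm(b.mean(0)-s.mean(0)))
print("head top",onz(f,[(256.3,210.5),(266.5,209.3),(267,216.5),(257.5,217.8)],.107), onz(f,[(256.3,210.5),(266.5,209.3),(267,216.5),(257.5,217.8)],.107).mean(0))
E
python3 m2.py
```

```text
cam [0.49089512 0.02678654 1.27168464]
br [0.51306548 0.03226714 0.12      ] 0.08735895025400431 [0.09390368]
su [0.56351906 0.03631531 0.12      ] 0.08831010857143767 [0.10889094]
mid [0.53829227 0.03429122 0.12      ] sep 0.05061573072179961
head top [[0.54526911 0.04606208 0.107     ]
 [0.54801913 0.02356048 0.107     ]
 [0.53211754 0.02239126 0.107     ]
 [0.52916124 0.04333487 0.107     ]] [0.53864175 0.03383717 0.107     ]
```

```bash
cat >> m2.py <<'E'
g=bot.grab_frame("scene")
t=tri(f,[(242.5,226.8),(282.4,223.2),(240.6,204),(280.8,199.8)],g,[(277.5,189.2),(250.7,205.3),(292.3,200),(264.8,216.5)])
print(np.round(t,4), t.mean(0)); sc=onz(g,[(277.5,189.2),(250.7,205.3),(292.3,200),(264.8,216.5)],.12); print(np.round(sc,4),sc.mean(0))
E
python3 m2.py | tail -9; python3 tl.py .538 .0335 .405 .105; python3 -c "
from plant import bot;print(bot.read_state()['joint_pos'])"
```

```text
[0.52916124 0.04333487 0.107     ]] [0.53864175 0.03383717 0.107     ]
[[ 0.5085  0.0753  0.1143]
 [ 0.5165 -0.0123  0.1175]
 [ 0.5592  0.0807  0.1139]
 [ 0.5678 -0.0083  0.1197]] [0.53801201 0.03381862 0.11635773]
[[ 0.5125  0.0709  0.12  ]
 [ 0.5177 -0.0147  0.12  ]
 [ 0.5639  0.077   0.12  ]
 [ 0.5675 -0.0092  0.12  ]] [0.54040793 0.03099277 0.12      ]
clock 7.2333 pos [0.4959 0.3167 0.3969] yaw -0.1549 zax [-0.0031 -0.0015 -1.    ] w 0.08479217949432037 F [-0.3  0.4  0.2] -> [ -8.52 -27.34  -0.78] twist -0.26
[ 4.58531581e-01  2.17492001e-01 -1.18777506e-01  1.23796617e+00
 -1.56829275e-05  6.13385968e-01]
```

```bash
python3 -m crank '{"xyz":[[-8.5,-27.3,-1],[-8.5,-27.3,-1],[-8.5,-27.3,-1],[-8.5,-27.3,-1],[-8.5,-27.3,-1],[-8.5,-27.3,-1],[-8.5,-27.3,-1],[-8.5,-27.3,-1],[-8.5,-27.3,-1],[-8.5,-27.3,-1],[-8.5,-27.3,-1],[-8.5,-27.3,-1]],"twist":[-0.26,-0.26,-0.26,-0.26,-0.26,-0.26,-0.26,-0.26,-0.26,-0.26,-0.26,-0.26],"fingers":[8.5,8.5,8.5,8.5,8.5,8.5,8.5,8.5,8.5,8.5,8.5,8.5]}'; python3 tl.py .5385 .0332 .249 .105
```

```text
clock: 8.23
tool_pos: [0.5381, 0.0357, 0.408]
tool_rot: [0.169, -3.136, -0.001]
ft_force: [-0.9, 0.2, -0.3]
gripper_width: 0.0852
clock 8.2333 pos [0.5381 0.0357 0.408 ] yaw 0.1075 zax [-1.5e-03  3.0e-04 -1.0e+00] w 0.08520976512590231 F [-0.9  0.2 -0.3] -> [-0.04 -0.26 15.9 ] twist 0.002
```

```bash
python3 -m crank '{"xyz":[[0,-0.2,3],[0,-0.2,6],[0,-0.2,8.5],[0,-0.2,9],[0,-0.2,9],[0,-0.2,9]],"twist":[0,0,0,0,0,0],"fingers":[8.5,8.5,8.5,8.5,8.5,8.5]}'; python3 tl.py .5385 .0332 .249 .105
python3 - <<'E'
from plant import bot
import cv2
from h import *
g=bot.grab_frame("scene"); im=g["image"]; cv2.imwrite("pics/scene3.png",im)
s=6; c=im[130:250,210:330]; cv2.imwrite("pics/c3.png",cv2.convertScaleAbs(cv2.resize(c,None,fx=5,fy=5,interpolation=cv2.INTER_CUBIC),alpha=1.7))
# spanner angle from tip pixel of pictures 2 (x plane -63)
o=np.array([.5385,.0332,.094]); ex=np.array([np.cos(.105),np.sin(.105),0]); ey=np.array([-ex[1],ex[0],0])
for u in ((292.5,165.5),(294,164)):
    c0,d=ray(g,[u]); t=((o-.063*ex-c0)@ex)/(d[0]@ex); P=c0+t*d[0]-o; print(P@ey,P[2],np.arctan2(P[2],P@ey))
E
```

```text
clock: 8.73
tool_pos: [0.539, 0.0331, 0.3194]
tool_rot: [-0.167, 3.137, -0.0]
ft_force: [0.0, 0.8, 1.1]
gripper_width: 0.085
clock 8.7333 pos [0.539  0.0331 0.3194] yaw 0.1066 zax [ 5.e-04  0.e+00 -1.e+00] w 0.08500139020907443 F [0.  0.8 1.1] -> [0.05 0.02 7.04] twist 0.002
0.133764779792657 0.020973202284318843 0.15552545223288064
0.13920946449133 0.022945107738345544 0.1633556070175185
```

View pics/c3.png

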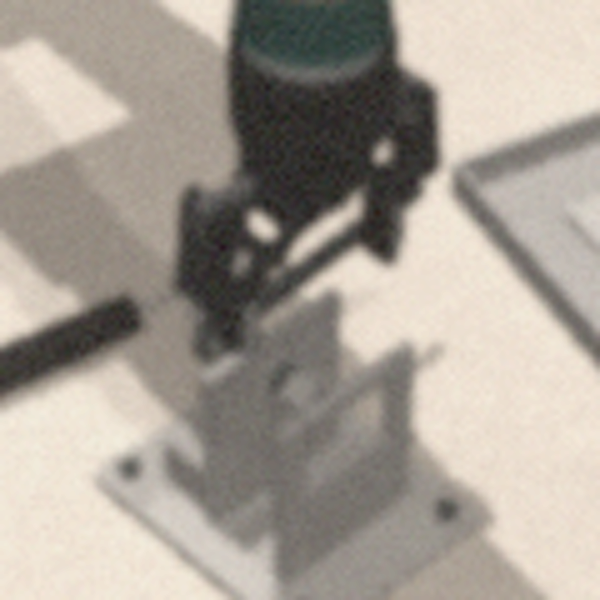

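Run:
```python
from plant import bot
from h import *
g=bot.grab_frame("scene"); s=bot.read_state()
o=np.array([.5385,.0332,0]); ex=np.array([np.cos(.105),np.sin(.105),0]); ey=np.array([-ex[1],ex[0],0])
tz=s["tool_pos"][2]-.1734+.013
for y in (-.049,.049): print(proj(g,o+y*ey+[0,0,tz]))
# bracket and support top inner corners projections for model check vs pixels (277.5,189.2),(250.7,205.3),(292.3,200),(264.8,216.5)
for x in (-.026,.026):
    for y in (.045,-.045): print(proj(g,o+x*ex+y*ey+[0,0,.12]))
im=g["image"].copy()
```

```text
[[256.48259575 199.9429101 ]]
[[286.611174  180.2525497]]
[[277.74515751 187.43754951]]
[[250.75192026 205.13174376]]
[[292.39437753 198.36797763]]
[[265.33825727 216.81457605]]
```

Finger tips at about (254,200) and (287,180) are within 1–3 px of where the mount pose predicts them over the gap. Descending into the gap.

```bash
python3 -m crank '{"xyz":[[0,0,1.5],[0,0,3],[0,0,4.5],[0,0,4.5]],"twist":[0,0,0,0],"fingers":[8.5,8.5,8.5,8.5]}'; python3 tl.py .5385 .0332 .249 .105
```

```text
clock: 9.17
tool_pos: [0.5382, 0.0324, 0.2728]
tool_rot: [0.165, -3.135, -0.0]
ft_force: [-1.3, -0.8, -0.2]
gripper_width: 0.0848
clock 9.1667 pos [0.5382 0.0324 0.2728] yaw 0.1053 zax [-1.9e-03  1.0e-04 -1.0e+00] w 0.08479221629952506 F [-1.3 -0.8 -0.2] -> [-0.04  0.08  2.38] twist 0.0
```

```bash
python3 -m crank '{"xyz":[[0,0,1],[0,0,2],[0,0,2.3],[0,0,2.3],[0,0,2.3]],"twist":[0,0,0,0,0],"fingers":[8.5,8.5,8.5,8.5,5]}'; python3 tl.py .5385 .0332 .249 .105
python3 - <<'E'
from plant import bot
import cv2
for n,(x,y) in (("scene",(210,130)),("top",(220,165))):
    c=bot.grab_frame(n)["image"][y:y+110,x:x+110]; cv2.imwrite(f"pics/{n}4.png",cv2.convertScaleAbs(cv2.resize(c,None,fx=5,fy=5,interpolation=cv2.INTER_CUBIC),alpha=1.7))
E
```

```text
clock: 9.58
tool_pos: [0.5388, 0.0323, 0.2508]
tool_rot: [-0.165, 3.137, -0.0]
ft_force: [0.3, -0.1, 1.0]
gripper_width: 0.0751
clock 9.5833 pos [0.5388 0.0323 0.2508] yaw 0.1052 zax [ 1.e-04 -0.e+00 -1.e+00] w 0.07510693561681753 F [ 0.3 -0.1  1. ] -> [0.02 0.1  0.18] twist 0.0
```

View pics/scene4.png

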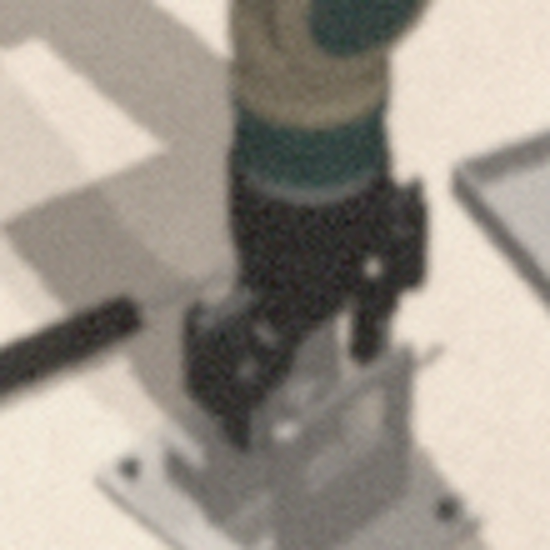

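View pics/top4.png

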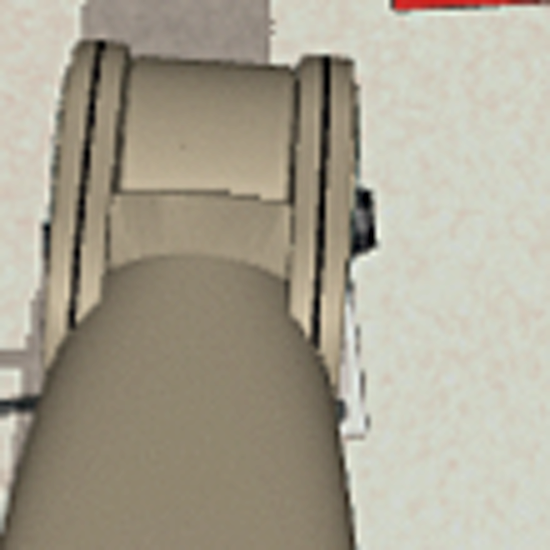

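Both fingers stand in the gap, straddling the head, with the spanner clear. Closing.

```bash
python3 -m crank '{"xyz":[[0,0.1,0.1],[0,0.1,0.1],[0,0.1,0.1],[0,0.1,0.1],[0,0.1,0.1],[0,0.1,0.1],[0,0.1,0.1],[0,0.1,0.1],[0,0.1,0.1]],"twist":[0,0,0,0,0,0,0,0,0],"fingers":[1.5,1.5,1.5,1.5,1.5,1.5,1.5,1.5,1.5]}'; python3 tl.py .5385 .0332 .249 .105
```

```text
clock: 10.43
tool_pos: [0.5388, 0.0325, 0.2503]
tool_rot: [-0.164, 3.137, -0.005]
ft_force: [-1.5, -4.7, 3.7]
gripper_width: 0.0228
clock 10.4333 pos [0.5388 0.0325 0.2503] yaw 0.1046 zax [ 6.e-04 -3.e-03 -1.e+00] w 0.022841506765480874 F [-1.5 -4.7  3.7] -> [0.02 0.07 0.13] twist -0.0
```

```bash
python3 -m crank '{"xyz":[[0,0,0],[0,0,0],[0,0,0],[0,0,0],[0,0,0],[0,0,0],[0,0,0],[0,0,0],[0,0,0],[0,0,0],[0,0,0],[0,0,0]],"twist":[0,0,0,0,0,0,0,0,0,0,0,0],"fingers":[1.5,1.5,1.5,1.5,1.5,1.5,1.5,1.5,1.5,1.5,1.5,1.5]}'; python3 tl.py .5385 .0332 .249 .105
cat > shot.py <<'E'
from plant import bot
import cv2,sys
for n,(x,y,w,h) in (("scene",(210,130,110,110)),("top",(195,200,100,80))):
    im=bot.grab_frame(n)["image"]; cv2.imwrite(f"pics/{n}_{sys.argv[1]}_full.png",im); c=im[y:y+h,x:x+w]; cv2.imwrite(f"pics/{n}_{sys.argv[1]}.png",cv2.convertScaleAbs(cv2.resize(c,None,fx=5,fy=5,interpolation=cv2.INTER_CUBIC),alpha=1.7))
E
python3 shot.py a
```

```text
clock: 11.43
tool_pos: [0.5388, 0.0325, 0.2503]
tool_rot: [-0.164, 3.137, -0.005]
ft_force: [-2.4, -3.8, 3.4]
gripper_width: 0.0229
clock 11.4333 pos [0.5388 0.0325 0.2503] yaw 0.1046 zax [ 6.0e-04 -3.3e-03 -1.0e+00] w 0.022927804277550354 F [-2.4 -3.8  3.4] -> [0.02 0.07 0.13] twist -0.0
```

View pics/scene_a.png

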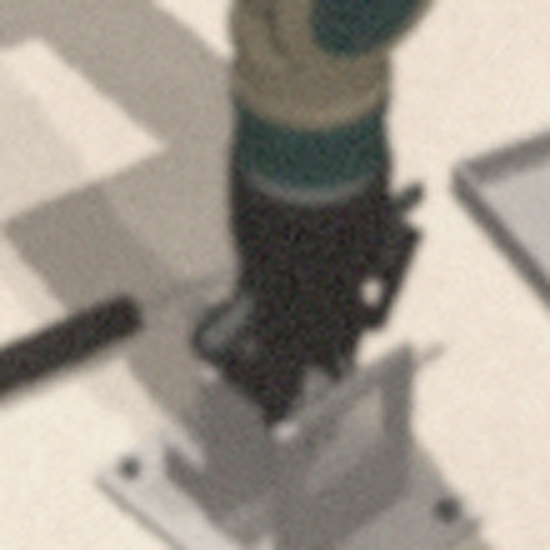

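View pics/top_a.png

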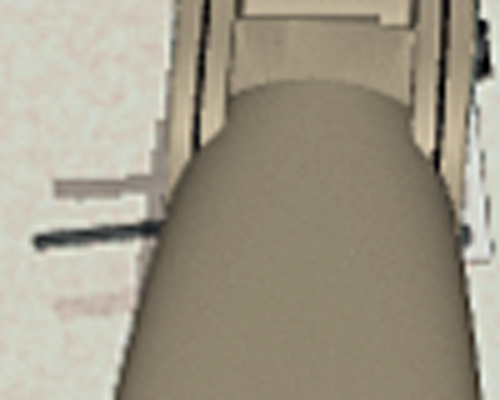

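```bash
python3 -m crank '{"xyz":[[0,0,0],[0,0,0],[0,0,0],[0,0,0],[0,0,0],[0,0,0],[0,0,0],[0,0,0],[0,0,0],[0,0,0],[0,0,0],[0,0,0],[0,0,0],[0,0,0],[0,0,0],[0,0,0],[0,0,0],[0,0,0],[0,0,0],[0,0,0]],"twist":[0,0,0,0,0,0,0,0,0,0,0,0,0,0,0,0,0,0,0,0],"fingers":[1.5,1.5,1.5,1.5,1.5,1.5,1.5,1.5,1.5,1.5,1.5,1.5,1.5,1.5,1.5,1.5,1.5,1.5,1.5,1.5]}'; python3 shot.py b
cat > sh.py <<'E'
import cv2,numpy as np
for n in ("top0","top1","top2","top_a_full","top_b_full","top_c_full","top_d_full","top_e_full"):
    im=cv2.imread(f"pics/{n}.png",0)
    if im is None: continue
    im=im.astype(float)
    # vertical profile over columns 208..224 : shadow and handle centroids
    r=[]
    for c in range(208,224,3):
        p=im[226:256,c:c+3].mean(1); b=np.percentile(p,75); w=np.clip(b-8-p,0,None); ys=np.arange(226,256)
        # handle = darkest
        h=np.argmax(w); hm=slice(max(h-4,0),h+5); hy=(w[hm]*ys[hm]).sum()/w[hm].sum()
        w2=w.copy(); w2[max(h-4,0):]=0; sy=(w2*ys).sum()/max(w2.sum(),1e-6)
        r.append((hy,sy))
    r=np.array(r); print(n,np.round(r[:,0],2),np.round(r[:,1],2),"diff",round(float((r[:,0]-r[:,1]).mean()),2))
E
python3 sh.py
python3 - <<'E'
import cv2,numpy as np
from plant import bot
s=bot.read_state();print(s["clock"],s["gripper_width"],np.round(s["ft_force"],2),np.round(s["ft_torque"],3))
for n in("top2","top_b_full"):
    im=cv2.imread(f"pics/{n}.png")[220:265,195:240]
    cv2.imwrite(f"pics/s_{n}.png",cv2.convertScaleAbs(cv2.resize(im,None,fx=8,fy=8,interpolation=cv2.INTER_CUBIC),alpha=1.7))
E
```

```text
clock: 13.2
tool_pos: [0.5388, 0.0325, 0.2503]
tool_rot: [-0.164, 3.137, -0.005]
ft_force: [-2.0, -6.4, 3.1]
gripper_width: 0.0229
top0 [247.13 246.88 246.43 246.16 245.92 245.37] [236.2  236.22 235.5  235.3  235.3  234.92] diff 10.74
top1 [247.07 246.91 246.39 246.11 245.93 245.38] [236.56 236.38 236.19 236.1  235.51 235.24] diff 10.3
top2 [247.08 246.91 246.38 246.12 245.82 245.35] [236.65 237.16 236.41 236.21 236.28 235.47] diff 9.91
top_a_full [247.04 246.75 246.34 246.08 245.72 245.59] [237.27 237.24 237.14 237.05 236.29 236.26] diff 9.38
top_b_full [247.05 246.73 246.34 246.07 245.72 245.95] [237.27 237.22 237.13 237.05 236.29 236.29] diff 9.44
13.3 0.02278860989457006 [-1.28 -5.46  4.02] [-1.175  0.233  0.077][ WARN:0@0.098] global loadsave.cpp:275 findDecoder imread_('pics/top_c_full.png'): can't open/read file: check file path/integrity
[ WARN:0@0.099] global loadsave.cpp:275 findDecoder imread_('pics/top_d_full.png'): can't open/read file: check file path/integrity
[ WARN:0@0.099] global loadsave.cpp:275 findDecoder imread_('pics/top_e_full.png'): can't open/read file: check file path/integrity
```

The spanner's shadow was drifting at about 0.12 px/s before the grip (gap 10.74→9.91 px over 7 s). It has not moved in the 1.9 s since. One longer hold to confirm.

```bash
for i in 1; do python3 -m crank '{"xyz":[[0,0,0],[0,0,0],[0,0,0],[0,0,0],[0,0,0],[0,0,0],[0,0,0],[0,0,0],[0,0,0],[0,0,0],[0,0,0],[0,0,0],[0,0,0],[0,0,0],[0,0,0],[0,0,0],[0,0,0],[0,0,0],[0,0,0],[0,0,0]],"twist":[0,0,0,0,0,0,0,0,0,0,0,0,0,0,0,0,0,0,0,0],"fingers":[1.5,1.5,1.5,1.5,1.5,1.5,1.5,1.5,1.5,1.5,1.5,1.5,1.5,1.5,1.5,1.5,1.5,1.5,1.5,1.5]}'; done
python3 -m crank '{"xyz":[[0,0,0],[0,0,0],[0,0,0],[0,0,0],[0,0,0],[0,0,0],[0,0,0],[0,0,0],[0,0,0],[0,0,0],[0,0,0],[0,0,0],[0,0,0],[0,0,0],[0,0,0],[0,0,0],[0,0,0],[0,0,0],[0,0,0],[0,0,0]],"twist":[0,0,0,0,0,0,0,0,0,0,0,0,0,0,0,0,0,0,0,0],"fingers":[1.5,1.5,1.5,1.5,1.5,1.5,1.5,1.5,1.5,1.5,1.5,1.5,1.5,1.5,1.5,1.5,1.5,1.5,1.5,1.5]}'; python3 shot.py c; python3 sh.py 2>/dev/null
```

```text
clock: 14.97
tool_pos: [0.5388, 0.0325, 0.2503]
tool_rot: [-0.164, 3.137, -0.005]
ft_force: [-1.1, -5.5, 3.5]
gripper_width: 0.0229
clock: 16.63
tool_pos: [0.5388, 0.0325, 0.2503]
tool_rot: [-0.164, 3.137, -0.005]
ft_force: [-0.9, -5.7, 5.0]
gripper_width: 0.0232
top0 [247.13 246.88 246.43 246.16 245.92 245.37] [236.2  236.22 235.5  235.3  235.3  234.92] diff 10.74
top1 [247.07 246.91 246.39 246.11 245.93 245.38] [236.56 236.38 236.19 236.1  235.51 235.24] diff 10.3
top2 [247.08 246.91 246.38 246.12 245.82 245.35] [236.65 237.16 236.41 236.21 236.28 235.47] diff 9.91
top_a_full [247.04 246.75 246.34 246.08 245.72 245.59] [237.27 237.24 237.14 237.05 236.29 236.26] diff 9.38
top_b_full [247.05 246.73 246.34 246.07 245.72 245.95] [237.27 237.22 237.13 237.05 236.29 236.29] diff 9.44
top_c_full [247.04 246.73 246.34 246.08 245.73 245.6 ] [237.24 237.25 237.14 237.08 236.28 236.26] diff 9.38
```

View pics/scene_c_full.png

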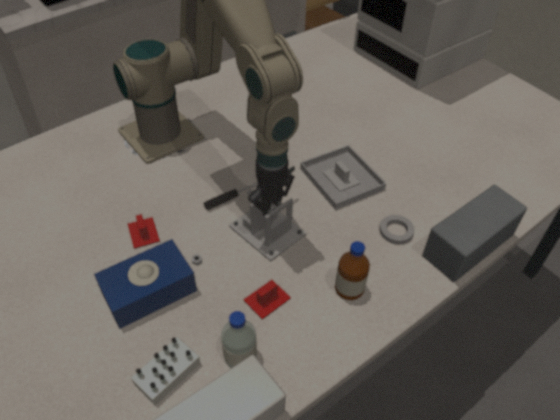

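The spanner shadow has not moved for 5 s (9.38 px before and after), and the gripper width is steady at about 23 mm. The picture shows the cover flat in the tray (342,175) and both bottles standing at (352,272) and (239,340). Handing in.

```bash
python3 -c "
from plant import bot
print(bot.finish_job())"
```

```text
the job is handed in; nothing more can be done
None
```

I lifted the grey cover off the mount by its handle and laid it flat in the steel tray. I then reached into the gap, closed the fingers on the bolt head and handed the job in at about 16.8 s, still gripping.

**Last checks**
- **Bolt:** the spanner's shadow drifted about 0.12 px/s before the grip and did not move measurably in the 5 s after it.
- **Grip:** the opening stayed at 22.8–23.2 mm, with about 6 N net sideways force on the wrist. The head is 24 mm across flats. The gripper also read about 1 mm low on the 18 mm cover handle, so this fits.
- **Scene:** the last picture shows the cover flat in the tray and both bottles standing.

**What did not agree or could not be seen**
- I estimated the bolt at about 0.12 rad when gripped, which should give an opening about 1.5 mm larger if the pads were rigid. I put the difference down to give in the pads.
- The two cameras differed by 2–4 mm in the mount's position and by about 12 mm in the tray's. I used the middle values, and both the grasp and the placing worked.
- The arm hid the head end of the spanner in the last pictures. Its clearance there rests on the measured positions; no force reading showed a contact.

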